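# Stack two boards with stickers and a weight for drying

## Task

Stack the boards to dry: lay the thick long board lengthwise across both dark bearers of the stacking base, centred on it, then the two square stickers crosswise on that board, one directly above each bearer, then the thin short board lengthwise on the stickers, centred above the first, and last stand the iron weight upright in the middle of the top board. Take your hand away with everything resting in place, and do not knock over the glue bottle.

Things in the scene. Friction and masses are not known exactly. Their poses are not given: they have to be found in the camera images.
- base: stacking base, fixed to the bench: a pale plywood plate 200 x 120 x 6 mm carrying two dark wooden bearers, each 30 mm wide (x), 120 mm long (y) and 24 mm high, centred at x = -70 mm and x = +70 mm of its frame; their tops are 30 mm above the bench. Origin at the centre of the plate's underside, x along the 200 mm length, y along the bearers, z up. It may lie at the left, middle or right of the bench, turned a little
- thick_c (a point): centre of the thick board: a pale plain board 260 x 62 x 28 mm (x length, y width, z thickness), loose, lying flat, about 0.23 kg; the longer of the two boards
- thin_c (a point): centre of the thin board: a pale plain board 200 x 54 x 16 mm (x length, y width, z thickness), loose, lying flat, about 0.1 kg; the shorter of the two boards
- stick_a_c (a point): centre of one sticker (spacer stick): a pale wooden stick of 20 x 20 mm square section, 110 mm long (x length), loose, lying flat, about 35 g. The two stickers are alike and either may go above either bearer
- stick_b_c (a point): centre of the other sticker, alike: 20 x 20 mm section, 110 mm long (x length), loose, lying flat, about 35 g
- weight_c (a point): centre, half-way up, of the dark iron weight standing upright (z up): a round body 64 mm in diameter and 26 mm high with a round grip knob above it; 62 mm high in all, so this point is 31 mm above its underside; the knob is 32 mm in diameter, from 8 mm to 31 mm above this point; about 0.7 kg, loose
- glue_c (a point): centre, half-way up, of the glue bottle standing upright (z up) among the things: yellow, 56 mm in diameter, 130 mm high, loose; it is to be left standing
Mind the look-alikes: they are no part of the job. What is shaped like the part that bears stick_b_c but orange is not meant.

How it is judged:
By the outcome, as a careful person would: the job done as asked, in the order asked, and still so for the second after the job is handed in, with the robot touching nothing.
It also fails if it takes over 141 s, if anything falls off the work surface, if the arm or the gripper's body presses on something with over 40 N, if the wrist force passes 120 N, or if a joint passes its speed limit or range.

## Robot

A 6-joint arm with a two-finger parallel gripper is mounted at the origin on the work surface. World frame = base frame: x ahead of the robot, y to its left, z up, the work surface at z = 0. Lengths are in m, angles in rad, forces in N, time in s.
With the tool pointing down it reaches from about 0.325 to 0.9 m from the base axis. Payload 6.1 kg.
Tool frame: the origin (TCP) lies at the very end of the fingers, on their centre line; the grasp point (between the pads) lies 19 mm behind it (arm.tcp_to_grasp is the distance from the TCP to the grasp point, in m); z points along the fingers, y is the line along which they close (so a half turn about z gives the same grasp; the last joint's range is limited). The gripper opens to 85 mm and grips with 20 to 120 N. Pads are 22 mm wide; open, the fingers measure 114 mm over their backs; the gripper's body (76 mm by 85 mm) begins 54 mm behind the grasp point. The pads swing forward as they close: fully open they stand 13 mm farther back than shut.
Start: joints at [1.062, 0.22, 1.526, -0, 1.395, -0.126], TCP at [0.233, 0.58, 0.231] pointing down, gripper open.
Joint ranges: [-2.98, 2.98], [-0.91, 2.08], [0.09, 2.57], [-1.24, 4.39], [0.2, 2.65], [-2.68, 2.68]. Speed limits (rad/s): [2.57, 2.57, 3.01, 3.14, 3.14, 3.14].

## Interface

Orientations are given as a 3x3 rotation matrix whose columns are the frame's x, y, z axes.
In Python, from plant import readout, get_image, arm gives the robot as it stands. The module is installed in compiled form; this text tells all that it offers.
- The arm moves only by the shell command python3 -m pendant 'ROWS' [OPENING] [FORCE]. ROWS is text: rows parted by semicolons, each of 4 numbers parted by spaces: the shift along the world's x, y, z in mm, then the turn about the world's z in degrees. In form: dx dy dz turn; .... A call has 1 to 20 rows; each row shifts and turns the commanded pose from where the row before left it; what a row does not reach is not made up. A row lasts 1/10 s, in which the tool goes at most 50 mm and 8.59 degrees, less where a joint would pass 70% of its speed; a pose out of reach is approached as far as the arm can. A call is refused whole if a number of a shift passes 50 or a number of a turn 8.59, either way. A call with a gripper value outside its range is refused whole. OPENING is the opening, from 0 (shut) to 1 (fully open), set as the call begins (- or left out, the last holds). The fingers move at their own pace and stop on an object; FORCE is the grip in N (left out, the last holds). Time passes only in rows, so rows that do not move let the fingers close. It gives the time, the measured TCP pose, the force, the opening and the grip force at its end, in the units of the state.
- readout.get_obs(): the state, without advancing time (a new reading comes with each control period).
- get_image(name): name is "scene" or "top"; returns a dict with "image" (384x512x3 uint8, red, green, blue), "depth" (384x512 float32, m along the optical axis (not along the pixel's ray), 0 where there is no reading), "K" (3x3 intrinsics, pixels), "camera_from_world" (4x4, takes a point from world to camera coordinates). Camera axes: x right, y down, z forward; pixel columns grow to the right and rows downward; lengths in m; the calibration is good to about 2 mm. A picture is of the moment at which its call begins.
- arm.finish_job(): hands the job in; it is judged then, once.
The state is a dict: "t": time; "joint_positions": joint angles; "qvel": joint speeds; "tau": joint torques, N m; "tool_pos": TCP position; "orientation": TCP orientation; "ft_force": force on the tool from outside, world axes, zero at the start; "ft_torque": the same for the moment, N m; "opening": finger opening in m; "grasp_force": force on a finger pad.
Only numpy, scipy, OpenCV 4.12 (cv2) and the standard library are available. Lean on these libraries where they do the work, as an engineer would, in place of code of your own. Each camera call takes 0.05 s, during which the arm holds its last target. There are 200 camera calls.

## Working session

There is one attempt and no reset: what is moved stays moved. The work goes in short steps, Python scripts to look and compute and a shell command to move; the robot and the scene stay as the last step left them, time stands still between calls to the robot, and variables do not carry over. Pictures are saved under pics/ and viewed, at most 14 in all, crops included, and the job is handed in when it is done.

```bash
mkdir -p pics; cat > h.py <<'E'
import numpy as np,cv2
from plant import readout,get_image,arm
def grab(n):
    d=get_image(n); K=d["K"];T=np.linalg.inv(d["camera_from_world"]);z=d["depth"]
    v,u=np.mgrid[:384,:512]
    P=np.stack([(u-K[0,2])/K[0,0]*z,(v-K[1,2])/K[1,1]*z,z],-1)@T[:3,:3].T+T[:3,3]
    P[z==0]=np.nan
    return d["image"],P
E
python3 - <<'E'
from h import *
for n in("top","scene"):
    im,P=grab(n); np.save(n,P); np.save(n+"_im",im)
    cv2.imwrite(f"pics/{n}0.png",cv2.resize(im[...,::-1],(800,600)))
    print(n,P[192,256],P[10,10],P[370,500])
o=readout.get_obs();print(o["t"],o["tool_pos"],o["orientation"])
E
```

```text
top [0.49451982 0.00470531 0.01844675] [ 1.40389691  1.04901138 -0.75823086] [ 0.09676799 -0.55024024  0.00243554]
scene [0.46101578 0.00909978 0.01507919] [-0.06409388 -0.80187615  0.00427802] [0.7817066  0.49240094 0.04408937]
0.1 [0.23319059 0.57927613 0.23028722] [[-9.27613115e-01  3.73541322e-01 -8.89209992e-04]
 [ 3.73542300e-01  9.27611843e-01 -1.55489162e-03]
 [ 2.44025450e-04 -1.77449540e-03 -9.99998396e-01]]
```

View pics/top0.png

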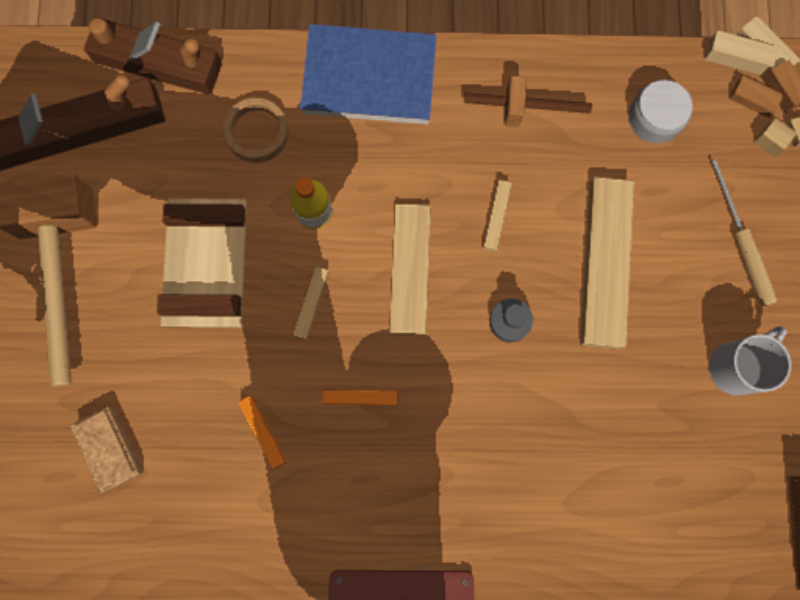

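View pics/scene0.png

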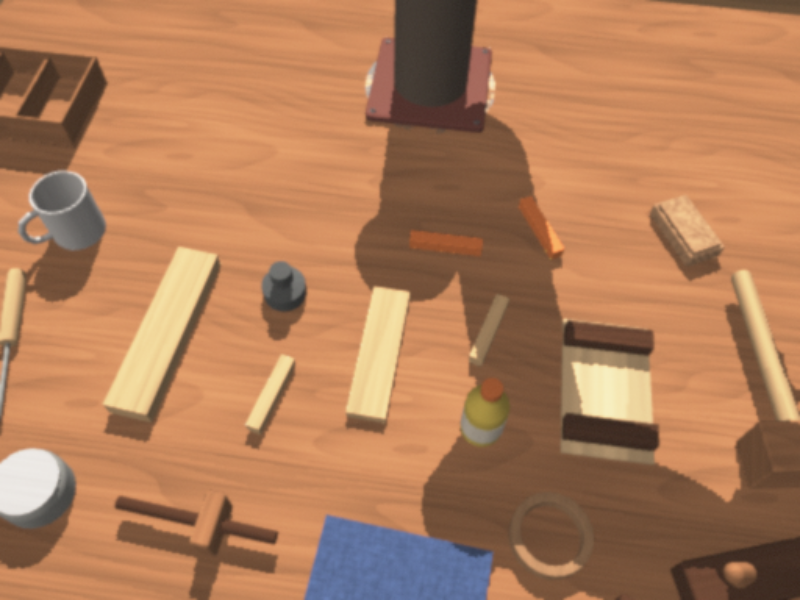

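Top view (800x600 px): base at (203,263), its bearers at (204,213) and (200,305), glue bottle at (310,203), thin board (410,268), stickers (497,214) and (311,303), weight (512,320), thick board (608,262). The orange sticks are decoys. I'll fit top faces next using height masks.

```bash
cat > m.py <<'E'
from h import *
def fit(P,u,v,r,lo,hi):
    "u,v,r in 800x600 px; fit rect to the world points with lo<z<hi"
    m=np.zeros(P.shape[:2],bool);s=.64
    m[int((v-r[1])*s):int((v+r[1])*s),int((u-r[0])*s):int((u+r[0])*s)]=1
    with np.errstate(all='ignore'): m&=(P[...,2]>lo)&(P[...,2]<hi)
    n,l,st,_=cv2.connectedComponentsWithStats(m.astype(np.uint8))
    k=1+np.argmax(st[1:,4]); Q=P[l==k]
    (c,(w,h),a)=cv2.minAreaRect((Q[:,:2]*1000).astype(np.float32))
    if w<h:w,h,a=h,w,a+90
    a=(a+90)%180-90
    return np.round([*c,w,h,a,np.median(Q[:,2])*1000,len(Q)],1)
E
python3 - <<'E'
from m import *
P=np.load("top.npy")
for n,a in dict(thick=(608,262,(45,100),.02,.036),thin=(410,268,(40,85),.01,.022),sa=(497,214,(35,50),.013,.028),sb=(311,303,(30,45),.013,.028),
 b1=(204,213,(60,30),.023,.037),b2=(200,305,(60,30),.023,.037),glue=(310,203,(40,45),.1,.14),wt=(512,320,(35,35),.018,.034),knob=(512,320,(35,35),.055,.07)).items():
    print(n,fit(P,*a))
P=np.load("scene.npy")
for n,a in dict(thick=(165,330,(70,100),.02,.036),thin=(380,355,(45,80),.01,.022),sa=(270,393,(35,50),.013,.028),sb=(490,330,(30,45),.013,.028),
 b1=(610,432,(60,25),.023,.037),b2=(608,337,(60,25),.023,.037),wt=(284,287,(35,35),.018,.034),knob=(284,287,(35,35),.055,.07)).items():
    print(n,fit(P,*a))
E
```

```text
thick [ 559.  -310.2  261.3   63.9   -5.3   28.1 2861. ]
thin [ 5.458e+02 -9.000e+00  2.003e+02  5.400e+01 -1.800e+00  1.600e+01
  1.863e+03]
sa [ 630.9 -142.6  110.4   20.   -12.7   19.9  372. ]
sb [489.5 139.8 109.9  21.3 -15.8  19.7 411. ]
b1 [622.7 306.3 120.8  31.9  89.5  29.8 653. ]
b2 [483.3 305.1 120.1  31.1 -89.4  29.7 696. ]
glue [633.3 140.7  30.3  26.8 -47.5 128.5 177. ]
wt [ 467.  -161.2   61.9   61.4    0.7   26.6  407. ]
knob [ 466.9 -161.1   30.7   28.6  -44.8   61.9  158. ]
thick [ 555.8 -310.2  261.3   64.5   -5.3   28.3 3197. ]
thin [ 5.435e+02 -9.200e+00  2.023e+02  5.440e+01 -1.700e+00  1.590e+01
  2.082e+03]
sa [ 628.1 -142.4  110.9   21.1  -12.8   20.   516. ]
sb [487.2 139.9 111.3  20.2 -16.1  19.7 415. ]
b1 [620.8 306.2 120.3  32.7  89.8  29.5 907. ]
b2 [481.1 305.2 121.1  33.6 -90.   29.3 743. ]
wt [ 467.1 -160.    63.    61.5  -66.8   26.7  393. ]
knob [ 464.6 -161.2   31.9   30.9   33.6   61.6  164. ]
```

Both cameras agree to within 3 mm and the sizes match. Averages (mm, yaw in degrees):

| Part | x | y | Yaw |
|---|---|---|---|
| base | 552 | 305.7 | ≈0.3 |
| thick | 557.4 | -310.2 | -5.3 |
| thin | 544.6 | -9.1 | -1.75 |
| sticker a | 629.5 | -142.5 | -12.8 |
| sticker b | 488.3 | 139.9 | -16 |
| weight | 466 | -161 | – |

I'll start by moving to the thick board.

```bash
python3 -m pendant '16 -44 0 0.8;16 -44 0 0.8;16 -44 0 0.8;16 -44 0 0.8;16 -44 0 0.8;16 -44 0 0.8;16 -44 0 0.8;16 -44 0 0.8;16 -44 0 0.8;16 -44 0 0.8;16 -44 0 0.8;16 -44 0 0.8;16 -44 0 0.8;16 -44 0 0.8;16 -44 0 0.8;16 -44 0 0.8;16 -44 0 0.8;16 -44 0 0.8;16 -44 0 0.8;16 -44 0 0.8' 1 40
cat > s.py <<'E'
from h import *; import sys
o=readout.get_obs(); R=o["orientation"]; p=o["tool_pos"]*1000
a=np.degrees(np.arctan2(R[1,1],R[0,1]))
print("t",round(o["t"],1),"p",p.round(1),"close",round(a,1),"F",np.round(o["ft_force"],1),"open",round(o["opening"]*1000,1),"g",round(o["grasp_force"],1))
if len(sys.argv)>1:
    g=np.array([float(v) for v in sys.argv[1:]]); print("go",(g[:3]-p).round(1),((g[3]-a+90)%180-90).round(1) if len(g)>3 else "")
E
python3 s.py 557.4 -310.2 3 84.7
```

```text
t: 2.1
tool_pos: [0.5535, -0.302, 0.2306]
orientation: [[-0.995, 0.103, -0.001], [0.103, 0.995, 0.001], [0.001, 0.001, -1.0]]
ft_force: [0.8, 0.6, 1.2]
opening: 0.0853
grasp_force: 0.0
t 2.1 p [ 553.5 -302.   230.6] close 84.1 F [0.8 0.6 1.2] open 85.3 g 0.0
go [   3.9   -8.2 -227.6] 0.6
```

```bash
python3 -m pendant '4 -8 -30 0.6;0 0 -45 0;0 0 -45 0;0 0 -40 0;0 0 -30 0;0 0 -20 0;0 0 -10 0;0 0 -7 0;0 0 0 0'; python3 s.py 557.4 -310.2 3 84.7; python3 -m pendant '0 0 0 0;0 0 0 0;0 0 0 0;0 0 0 0;0 0 0 0;0 0 0 0;0 0 0 0;0 0 0 0;0 0 0 0;0 0 0 0' 0.5 50 ; python3 s.py
```

```text
t: 3.0
tool_pos: [0.5573, -0.3081, 0.004]
orientation: [[-0.996, 0.093, -0.0], [0.093, 0.996, 0.0], [0.001, 0.0, -1.0]]
ft_force: [0.0, 0.3, 0.1]
opening: 0.0855
grasp_force: 0.0
t 3.0 p [ 557.3 -308.1    4. ] close 84.7 F [0.  0.3 0.1] open 85.5 g 0.0
go [ 0.1 -2.1 -1. ] 0.0
t: 4.0
tool_pos: [0.5587, -0.3091, 0.0063]
orientation: [[-0.996, 0.093, 0.003], [0.093, 0.996, -0.002], [-0.003, -0.002, -1.0]]
ft_force: [-0.3, 0.0, 7.1]
opening: 0.0608
grasp_force: 56.9
t 4.0 p [ 558.7 -309.1    6.3] close 84.7 F [-0.3  0.   7.1] open 60.8 g 56.9
```

```bash
python3 -m pendant '0 0 10 0;0 0 20 0;0 0 30 0;0 0 40 0;0 0 40 0;0 0 35 0;0 0 20 0;0 10 0 0;0 30 0 1;0 40 0 1;0 40 0 1;0 40 0 1;0 40 0 1;0 40 0 0.6;0 40 0 0;0 40 0 0;0 40 0 0;0 40 0 0;0 40 0 0;0 40 0 0'; python3 -m pendant '0 40 0 0;0 40 0 0;0 30 0 0;0 15 0 0;-5 9 0 0;0 0 0 0;0 0 0 0'; python3 s.py 552 305.7 100 90.3
python3 - <<'E'
from m import *
im,P=grab("top"); cv2.imwrite("pics/a.png",im[...,::-1])
print(fit(P,200,263,(190,200),.16,.3))
E
```

```text
t: 6.0
tool_pos: [0.5553, 0.1738, 0.197]
orientation: [[-1.0, -0.005, -0.004], [-0.005, 1.0, -0.0], [0.004, -0.0, -1.0]]
ft_force: [0.4, -0.4, -2.4]
opening: 0.0606
grasp_force: 56.0
t: 6.7
tool_pos: [0.5521, 0.3047, 0.1988]
orientation: [[-1.0, -0.004, -0.001], [-0.004, 1.0, -0.001], [0.001, -0.001, -1.0]]
ft_force: [-0.6, -0.6, -2.2]
opening: 0.061
grasp_force: 56.0
t 6.7 p [552.1 304.7 198.8] close 90.2 F [-0.6 -0.6 -2.2] open 61.0 g 56.0
go [ -0.1   1.  -98.8] 0.1
[ 622.1  295.4  129.9   64.8   10.5  220.  1216. ]
```

View pics/a.png

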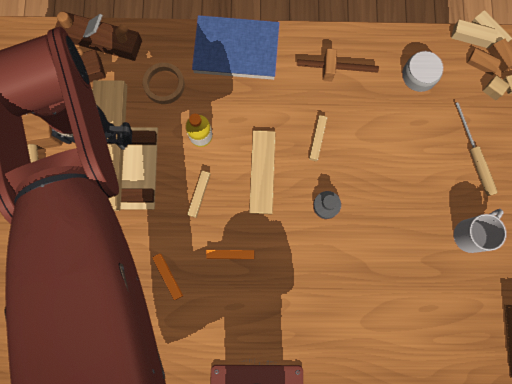

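The board is held level above the base, partly hidden by the arm. The bottle is still upright at (199,130). Lowering now.

```bash
python3 -m pendant '0 1 -20 0;0 0 -40 0;0 0 -40 0;0 0 -30 0;0 0 -20 0;0 0 -8 0;0 0 -2 0;0 0 0 0;0 0 0 0'; python3 s.py; python3 -m pendant '0 0 -1 0;0 0 -1 0;0 0 0 0'; python3 s.py 552 305.7 34 90.3
```

```text
t: 7.65
tool_pos: [0.5539, 0.307, 0.0412]
orientation: [[-1.0, -0.004, 0.003], [-0.004, 1.0, 0.001], [-0.003, 0.001, -1.0]]
ft_force: [-0.2, 0.5, -1.9]
opening: 0.0607
grasp_force: 55.9
t 7.7 p [553.9 307.   41.2] close 90.2 F [-0.2  0.5 -1.9] open 60.7 g 55.9
t: 7.95
tool_pos: [0.5525, 0.3069, 0.0376]
orientation: [[-1.0, -0.005, 0.0], [-0.005, 1.0, 0.0], [-0.0, 0.0, -1.0]]
ft_force: [0.8, -0.9, -2.4]
opening: 0.0607
grasp_force: 55.9
t 8.0 p [552.5 306.9  37.6] close 90.3 F [ 0.8 -0.9 -2.4] open 60.7 g 55.9
go [-0.5 -1.2 -3.6] 0.0
```

```bash
python3 -m pendant '0 -1 -1 0;0 0 -1 0;0 0 -1 0;0 0 0 0;0 0 0 0'; python3 s.py 552 305.7 34 90.3
```

```text
t: 8.45
tool_pos: [0.5526, 0.3058, 0.0362]
orientation: [[-1.0, -0.005, 0.0], [-0.005, 1.0, -0.0], [-0.0, -0.0, -1.0]]
ft_force: [-5.9, -2.1, 11.3]
opening: 0.0607
grasp_force: 57.6
t 8.4 p [552.6 305.8  36.2] close 90.3 F [-5.9 -2.1 11.3] open 60.7 g 57.6
go [-0.6 -0.1 -2.2] 0.0
```

Contact. I'll release, rise and go to sticker b.

```bash
python3 -m pendant '0 0 0 0;0 0 0 0;0 0 0 0;0 0 0 0;0 0 0 0;0 0 0 0;0 0 20 0;0 0 40 0;0 0 40 0;0 0 40 0;-10 -26 0 -3;-14 -35 0 -4;-14 -35 0 -4;-14 -35 0 -4;-12 -35 0 -1.3;0 0 0 0;0 0 0 0' 1; python3 s.py 488.3 139.9 2 74
python3 - <<'E'
from m import *
for n,a in(("top",(203,263,(120,150))),("scene",(610,390,(110,140)))):
    im,P=grab(n); print(fit(P,*a,.05,.064))
E
```

```text
t: 10.15
tool_pos: [0.4886, 0.1392, 0.1746]
orientation: [[-0.961, 0.278, 0.001], [0.278, 0.961, 0.0], [-0.001, 0.001, -1.0]]
ft_force: [0.2, 0.8, 0.3]
opening: 0.0851
grasp_force: 0.0
t 10.2 p [488.6 139.2 174.6] close 73.9 F [0.2 0.8 0.3] open 85.1 g 0.0
go [  -0.3    0.7 -172.6] 0.1
[486.7 275.6 127.5   6.7   1.   57.2 135. ]
[5.499e+02 3.046e+02 2.614e+02 6.300e+01 4.000e-01 5.760e+01 3.639e+03]
```

The thick board is within about 1 mm of centre and level (top at 57.6 mm, expected 58). Picking sticker b.

```bash
python3 -m pendant '0 0.5 -20 0;0 0 -40 0;0 0 -40 0;0 0 -35 0;0 0 -20 0;0 0 -10 0;0 0 -5 0;0 0 0 0' 0.6; python3 s.py; python3 -m pendant '0 0 0 0;0 0 0 0;0 0 0 0;0 0 0 0;0 0 0 0;0 0 0 0;0 0 0 0;0 0 0 0;0 0 0 0;0 0 0 0' 0 40 ; python3 s.py
```

```text
t: 11.05
tool_pos: [0.4888, 0.1408, 0.0044]
orientation: [[-0.961, 0.275, 0.0], [0.275, 0.961, 0.0], [-0.0, 0.0, -1.0]]
ft_force: [-0.5, -1.0, 0.3]
opening: 0.0514
grasp_force: 0.0
t 11.1 p [488.8 140.8   4.4] close 74.0 F [-0.5 -1.   0.3] open 51.4 g 0.0
t: 12.05
tool_pos: [0.4898, 0.1404, 0.0058]
orientation: [[-0.961, 0.276, 0.003], [0.276, 0.961, 0.0], [-0.003, 0.001, -1.0]]
ft_force: [-0.6, -0.1, 5.8]
opening: 0.0187
grasp_force: 40.0
t 12.1 p [489.8 140.4   5.8] close 74.0 F [-0.6 -0.1  5.8] open 18.7 g 40.0
```

```bash
python3 -m pendant '0 0 10 0;0 0 25 0;0 0 40 0;0 0 40 0;0 0 20 -4;0 5 0 -7;0 15 0 -7;0 20 0 -7;0 20 0 -7;-1 20 0 -7;-1 20 0 -7;-1 20 0 -7;-1 20 0 -7;-1 15 0 -7;-1 10 0 -6.7;0 0 0 0;0 0 0 0;0 0 0 0'; python3 s.py 482 305.2 62 0.3
```

```text
t: 13.85
tool_pos: [0.4824, 0.3046, 0.1394]
orientation: [[-0.007, 1.0, -0.0], [1.0, 0.007, -0.0], [-0.0, -0.0, -1.0]]
ft_force: [-0.3, -0.3, 0.6]
opening: 0.0189
grasp_force: 39.2
t 13.8 p [482.4 304.6 139.4] close 0.4 F [-0.3 -0.3  0.6] open 18.9 g 39.2
go [ -0.4   0.6 -77.4] -0.1
```

```bash
python3 -m pendant '0 0 -15 0;0 0 -30 0;0 0 -20 0;0 0 -8 0;0 0 0 0;0 0 -1 0;0 0 -1 0;0 0 -1 0;0 0 -1 0;0 0 0 0'; python3 s.py 482 305.2 62 0.3
```

```text
t: 14.85
tool_pos: [0.4828, 0.3053, 0.0633]
orientation: [[-0.005, 1.0, 0.001], [1.0, 0.005, 0.0], [0.0, 0.001, -1.0]]
ft_force: [-2.4, -1.5, 5.1]
opening: 0.0188
grasp_force: 40.6
t 14.8 p [482.8 305.3  63.3] close 0.3 F [-2.4 -1.5  5.1] open 18.8 g 40.6
go [-0.8 -0.1 -1.3] 0.0
```

Contact; releasing and moving on to sticker a.

```bash
python3 -m pendant '0 0 0 0;0 0 0 0;0 0 0 0;0 0 0 0;0 0 0 0;0 0 10 0;0 0 30 0;0 0 40 0;0 0 40 0;0 -20 0 4;10 -35 0 7;12 -40 0 7;12 -40 0 7;12 -40 0 7;12 -40 0 7;15 -40 0 7;15 -40 0 7;15 -40 0 7;15 -40 0 7' 0.6; python3 -m pendant '15 -35 0 6;15 -25 0 4;11 -12 0 0;0 0 0 0;0 0 0 0'; python3 s.py 629.5 -142.5 4 77.2
python3 - <<'E'
from m import *
for n,a in(("top",(203,263,(120,150))),("scene",(610,390,(110,140)))):
    im,P=grab(n); print(fit(P,*a,.07,.084))
E
```

```text
t: 16.75
tool_pos: [0.601, -0.0715, 0.1833]
orientation: [[-0.924, 0.382, 0.001], [0.382, 0.924, -0.0], [-0.001, 0.0, -1.0]]
ft_force: [1.3, 1.3, 0.0]
opening: 0.0511
grasp_force: 0.0
t: 17.25
tool_pos: [0.6412, -0.1416, 0.1825]
orientation: [[-0.975, 0.221, -0.0], [0.221, 0.975, 0.0], [0.0, 0.0, -1.0]]
ft_force: [0.8, 0.0, -0.0]
opening: 0.0511
grasp_force: 0.0
t 17.2 p [ 641.2 -141.6  182.5] close 77.2 F [ 0.8  0.  -0. ] open 51.1 g 0.0
go [ -11.7   -0.9 -178.5] -0.0
[483.6 304.8 110.4  21.  -89.5  77.8 497. ]
[481.1 304.7 110.2  23.1  89.8  77.1 524. ]
```

Sticker b sits over its bearer (482.4, 304.8), top at about 77.5 mm.

```bash
python3 -m pendant '-11.5 -1 -20 0;0 0 -40 0;0 0 -40 0;0 0 -40 0;0 0 -20 0;0 0 -12 0;0 0 -6 0;0 0 0 0'; python3 s.py 629.5 -142.5 4 77.2; python3 -m pendant '0 0 0 0;0 0 0 0;0 0 0 0;0 0 0 0;0 0 0 0;0 0 0 0;0 0 0 0;0 0 0 0' 0 40 ; python3 s.py
```

```text
t: 18.15
tool_pos: [0.6301, -0.1424, 0.0046]
orientation: [[-0.976, 0.22, 0.0], [0.22, 0.976, -0.0], [-0.0, -0.0, -1.0]]
ft_force: [0.0, -0.8, 0.2]
opening: 0.0512
grasp_force: 0.0
t 18.1 p [ 630.1 -142.4    4.6] close 77.3 F [ 0.  -0.8  0.2] open 51.2 g 0.0
go [-0.6 -0.1 -0.6] -0.1
t: 18.95
tool_pos: [0.6313, -0.1433, 0.0062]
orientation: [[-0.975, 0.22, 0.003], [0.22, 0.975, -0.001], [-0.003, -0.0, -1.0]]
ft_force: [-1.1, -0.4, 6.7]
opening: 0.019
grasp_force: 40.2
t 18.9 p [ 631.3 -143.3    6.2] close 77.3 F [-1.1 -0.4  6.7] open 19.0 g 40.2
```

```bash
python3 -m pendant '0 0 10 0;0 0 30 0;0 0 45 0;0 0 45 0;0 0 35 0;0 0 15 0;0 20 0 -4;0 35 0 -7;0 40 0 -7;0 40 0 -7;0 40 0 -7;0 40 0 -7;0 40 0 -7;0 40 0 -7;-2 40 0 -7;-2 40 0 -7;-2 35 0 -7;-2 25 0 -3;0 13 0 0;0 0 0 0'; python3 -m pendant '0 0 0 0;0 0 0 0'; python3 s.py 622 306 62 0.3
```

```text
t: 20.95
tool_pos: [0.621, 0.3065, 0.183]
orientation: [[-0.008, 1.0, -0.002], [1.0, 0.008, -0.001], [-0.001, -0.002, -1.0]]
ft_force: [1.0, 0.1, -0.1]
opening: 0.0189
grasp_force: 39.4
t: 21.15
tool_pos: [0.6222, 0.3036, 0.184]
orientation: [[-0.004, 1.0, -0.0], [1.0, 0.004, -0.001], [-0.001, -0.001, -1.0]]
ft_force: [1.6, 0.3, -0.7]
opening: 0.0192
grasp_force: 39.4
t 21.1 p [622.2 303.6 184. ] close 0.2 F [ 1.6  0.3 -0.7] open 19.2 g 39.4
go [  -0.2    2.4 -122. ] 0.1
```

```bash
python3 -m pendant '0 1 -20 0;0 0 -40 0;0 0 -35 0;0 0 -15 0;0 0 -7 0;0 0 0 0;0 0 -1 0;0 0 -1 0;0 0 -1 0;0 0 -1 0;0 0 -1 0;0 0 0 0'; python3 s.py 622 306 62 0.3
```

```text
t: 22.35
tool_pos: [0.6225, 0.3066, 0.0642]
orientation: [[-0.005, 1.0, 0.001], [1.0, 0.005, 0.0], [0.0, 0.001, -1.0]]
ft_force: [-3.0, 0.3, 7.6]
opening: 0.0188
grasp_force: 40.4
t 22.4 p [622.5 306.6  64.2] close 0.3 F [-3.   0.3  7.6] open 18.8 g 40.4
go [-0.5 -0.6 -2.2] 0.0
```

```bash
python3 -m pendant '0 0 0 0;0 0 0 0;0 0 0 0;0 0 0 0;0 0 0 0;0 0 10 0;0 0 30 0;0 0 40 0;0 0 40 0;-5 -15 0 6;-7 -27 0 8;-7 -28 0 8;-7 -28 0 8;-7 -28 0 8;-7 -28 0 8;-7 -28 0 8;-7 -28 0 8;-7 -28 0 8;-7 -28 0 8' 0.6; python3 -m pendant '-7 -28 0 8;-3 -20 0 2;0 -2 0 0;0 0 0 0;0 0 0 0' 1; python3 s.py 544.6 -9.1 0 88.25
python3 - <<'E'
from m import *
for n,a in(("top",(203,215,(120,60))),("scene",(610,425,(110,60)))):
    im,P=grab(n); print(fit(P,*a,.07,.084))
E
```

```text
t: 24.25
tool_pos: [0.5538, 0.0392, 0.1833]
orientation: [[-0.98, 0.198, 0.001], [0.198, 0.98, -0.0], [-0.001, 0.0, -1.0]]
ft_force: [0.2, -0.6, 0.3]
opening: 0.0514
grasp_force: 0.0
t: 24.75
tool_pos: [0.5442, -0.009, 0.1827]
orientation: [[-1.0, 0.031, 0.001], [0.031, 1.0, 0.0], [-0.001, 0.0, -1.0]]
ft_force: [-0.4, 0.2, 1.1]
opening: 0.0855
grasp_force: 0.0
t 24.8 p [544.2  -9.  182.7] close 88.3 F [-0.4  0.2  1.1] open 85.5 g 0.0
go [ 4.000e-01 -1.000e-01 -1.827e+02] -0.0
[622.6 307.1 110.6  21.3 -89.7  77.6 454. ]
[620.7 307.1 110.4  22.3 -89.4  77.3 644. ]
```

Sticker a is placed at (621.7, 307.1). Descending on the thin board.

```bash
python3 -m pendant '0 0 -20 0;0 0 -40 0;0 0 -40 0;0 0 -40 0;0 0 -20 0;0 0 -14 0;0 0 -7 0;0 0 0 0'; python3 s.py; python3 -m pendant '0 0 0 0;0 0 0 0;0 0 0 0;0 0 0 0;0 0 0 0;0 0 0 0;0 0 0 0;0 0 0 0' 0 40 ; python3 s.py; python3 -m pendant '0 0 10 0;0 0 20 0;0 0 0 0;0 0 0 0'; python3 s.py
python3 - <<'E'
from m import *
im,P=grab("scene");cv2.imwrite("pics/b.png",cv2.resize(im[150:320,200:460,::-1],None,fx=2.5,fy=2.5))
E
```

```text
t: 25.65
tool_pos: [0.544, -0.0094, 0.001]
orientation: [[-1.0, 0.03, -0.001], [0.03, 1.0, 0.0], [0.001, 0.0, -1.0]]
ft_force: [-0.5, 0.2, 0.2]
opening: 0.0854
grasp_force: 0.0
t 25.6 p [544.   -9.4   1. ] close 88.3 F [-0.5  0.2  0.2] open 85.4 g 0.0
t: 26.45
tool_pos: [0.5454, -0.01, 0.003]
orientation: [[-1.0, 0.03, 0.003], [0.03, 1.0, -0.0], [-0.003, -0.0, -1.0]]
ft_force: [-1.1, 0.7, 6.0]
opening: 0.0529
grasp_force: 42.8
t 26.4 p [545.4 -10.    3. ] close 88.3 F [-1.1  0.7  6. ] open 52.9 g 42.8
t: 26.85
tool_pos: [0.5444, -0.0099, 0.0319]
orientation: [[-1.0, 0.03, 0.002], [0.03, 1.0, -0.0], [-0.002, -0.0, -1.0]]
ft_force: [0.0, -0.8, -2.2]
opening: 0.0528
grasp_force: 42.4
t 26.9 p [544.4  -9.9  31.9] close 88.3 F [ 0.  -0.8 -2.2] open 52.8 g 42.4
```

View pics/b.png

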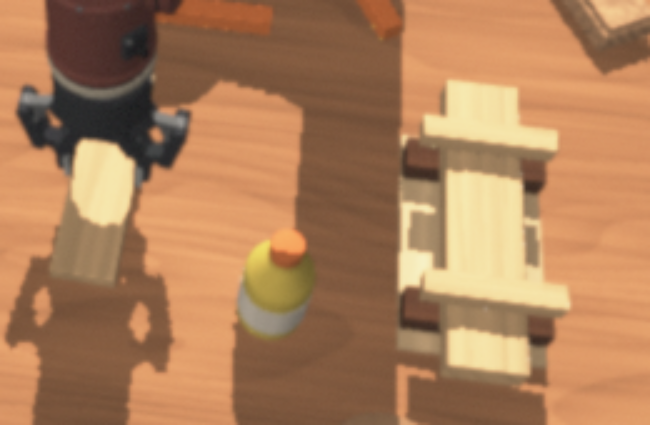

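The thin board is held level, and both stickers lie crosswise over the bearers. The bottle stands at (285,285) in the crop.

```bash
python3 -m pendant '0 0 30 0;0 0 40 0;0 0 40 0;0 0 30 0;0 0 15 0;0 15 0 0;1 30 0 0.5;1 40 0 0.5;1 40 0 0.5;1 40 0 0.5;1 40 0 0;1 40 0 0;1 35 0 0;0 22 0 0;0 12 0 0;0 0 0 0;0 0 0 0;0 0 0 0'; python3 s.py 551.7 305.5 80 90.3
```

```text
t: 28.7
tool_pos: [0.5509, 0.303, 0.1857]
orientation: [[-1.0, -0.003, -0.001], [-0.003, 1.0, -0.001], [0.001, -0.001, -1.0]]
ft_force: [0.1, -0.4, -1.4]
opening: 0.0527
grasp_force: 42.8
t 28.7 p [550.9 303.  185.7] close 90.2 F [ 0.1 -0.4 -1.4] open 52.7 g 42.8
go [   0.8    2.5 -105.7] 0.1
```

```bash
python3 -m pendant '0 1 -20 0;0 0 -40 0;0 0 -25 0;0 0 -12 0;0 0 -4 0;0 0 0 0;0 0 0 0'; python3 s.py; python3 -m pendant '0 0 -1 0;0 0 -1 0;0 0 -1 0;0 0 0 0;0 0 0 0'; python3 s.py 551.7 305.5 80 90.3
```

```text
t: 29.4
tool_pos: [0.5523, 0.3055, 0.0872]
orientation: [[-1.0, -0.004, 0.003], [-0.004, 1.0, 0.001], [-0.003, 0.001, -1.0]]
ft_force: [0.5, 0.2, -0.5]
opening: 0.0527
grasp_force: 42.8
t 29.4 p [552.3 305.5  87.2] close 90.2 F [ 0.5  0.2 -0.5] open 52.7 g 42.8
t: 29.9
tool_pos: [0.5509, 0.3053, 0.0823]
orientation: [[-1.0, -0.005, -0.0], [-0.005, 1.0, -0.0], [0.0, -0.0, -1.0]]
ft_force: [-0.1, 0.2, -1.2]
opening: 0.0527
grasp_force: 42.8
t 29.9 p [550.9 305.3  82.3] close 90.3 F [-0.1  0.2 -1.2] open 52.7 g 42.8
go [ 0.8  0.2 -2.3] 0.0
```

```bash
python3 -m pendant '0.5 0 -1 0;0 0 -1 0;0 0 -1 0;0 0 0 0;0 0 0 0'; python3 s.py 551.7 305.5 80 90.3
```

```text
t: 30.4
tool_pos: [0.5516, 0.3054, 0.0811]
orientation: [[-1.0, -0.005, 0.0], [-0.005, 1.0, -0.0], [-0.0, -0.0, -1.0]]
ft_force: [-4.6, -2.5, 9.3]
opening: 0.0528
grasp_force: 43.9
t 30.4 p [551.6 305.4  81.1] close 90.3 F [-4.6 -2.5  9.3] open 52.8 g 43.9
go [ 0.1  0.1 -1.1] 0.0
```

Contact; releasing and going to the weight.

```bash
python3 -m pendant '0 0 0 0;0 0 0 0;0 0 0 0;0 0 0 0;0 0 0 0;0 0 0 0;0 0 10 0;0 0 30 0;0 0 40 0;0 0 30 0;-5 -20 0 0;-7 -40 0 0;-7 -40 0 0;-7 -40 0 0;-7 -40 0 0;-7 -40 0 0;-7 -40 0 0;-7 -40 0 0;-7 -40 0 0;-7 -40 0 0' 1; python3 -m pendant '-7 -40 0 0;-7 -26 0 0;-5 -15 0 0;0 -5 0 0;0 0 0 0;0 0 0 0'; python3 s.py 466 -161 33
python3 - <<'E'
from m import *
for n,a in(("top",(203,263,(120,150))),("scene",(610,390,(110,140)))):
    im,P=grab(n); print(fit(P,*a,.088,.1))
E
```

```text
t: 32.4
tool_pos: [0.4832, -0.0763, 0.1904]
orientation: [[-1.0, -0.005, 0.002], [-0.005, 1.0, -0.001], [-0.002, -0.001, -1.0]]
ft_force: [0.4, 0.1, -0.3]
opening: 0.0857
grasp_force: 0.0
t: 33.0
tool_pos: [0.4647, -0.1601, 0.1896]
orientation: [[-1.0, -0.005, 0.0], [-0.005, 1.0, 0.0], [-0.0, 0.0, -1.0]]
ft_force: [-0.6, -0.2, 0.1]
opening: 0.0853
grasp_force: 0.0
t 33.0 p [ 464.7 -160.1  189.6] close 90.3 F [-0.6 -0.2  0.1] open 85.3 g 0.0
go [   1.3   -0.9 -156.6] 
[5.520e+02 3.043e+02 1.994e+02 5.550e+01 4.000e-01 9.390e+01 2.186e+03]
[5.501e+02 3.043e+02 2.020e+02 5.520e+01 2.000e-01 9.360e+01 2.551e+03]
```

The thin board is at (551, 304.3) with its top at 94 mm, level. Gripping the weight by its knob.

```bash
python3 -m pendant '1 -1 -20 0;0 0 -40 0;0 0 -40 0;0 0 -30 0;0 0 -16 0;0 0 -8 0;0 0 -2 0;0 0 0 0'; python3 s.py; python3 -m pendant '0 0 0 0;0 0 0 0;0 0 0 0;0 0 0 0;0 0 0 0;0 0 0 0;0 0 0 0;0 0 0 0;0 0 0 0;0 0 0 0;0 0 0 0;0 0 0 0' 0 70 ; python3 s.py; python3 -m pendant '0 0 5 0;0 0 10 0;0 0 15 0;0 0 0 0;0 0 0 0'; python3 s.py
```

```text
t: 33.9
tool_pos: [0.4661, -0.1617, 0.0339]
orientation: [[-1.0, -0.005, 0.001], [-0.005, 1.0, -0.0], [-0.001, -0.0, -1.0]]
ft_force: [-1.3, -0.8, -0.2]
opening: 0.0851
grasp_force: 0.0
t 33.9 p [ 466.1 -161.7   33.9] close 90.3 F [-1.3 -0.8 -0.2] open 85.1 g 0.0
t: 35.1
tool_pos: [0.4658, -0.1617, 0.0341]
orientation: [[-1.0, -0.005, 0.001], [-0.005, 1.0, 0.0], [-0.001, 0.0, -1.0]]
ft_force: [-1.2, 2.4, 4.9]
opening: 0.0298
grasp_force: 68.7
t 35.1 p [ 465.8 -161.7   34.1] close 90.3 F [-1.2  2.4  4.9] open 29.8 g 68.7
t: 35.6
tool_pos: [0.4654, -0.1618, 0.0633]
orientation: [[-1.0, -0.005, 0.0], [-0.005, 1.0, -0.0], [-0.0, -0.0, -1.0]]
ft_force: [-0.8, -0.1, -7.9]
opening: 0.0299
grasp_force: 70.1
t 35.6 p [ 465.4 -161.8   63.3] close 90.3 F [-0.8 -0.1 -7.9] open 29.9 g 70.1
```

```bash
python3 -m pendant '0 0 20 0;0 0 35 0;0 0 40 0;0 0 20 0;0 0 10 0;2 15 0 0;5 25 0 0;6 32 0 0;6 32 0 0;6 32 0 0;6 32 0 0;6 32 0 0;6 32 0 0;6 32 0 0;6 32 0 0;6 32 0 0;6 32 0 0;6 32 0 0;6 32 0 0'; python3 -m pendant '4 20 0 0;2 12 0 0;0 8 0 0;0 4 0 0;0 0 0 0;0 0 0 0;0 0 0 0'; python3 s.py 551.5 304.5 128 90.3
```

```text
t: 37.5
tool_pos: [0.5423, 0.2638, 0.1849]
orientation: [[-1.0, -0.005, -0.005], [-0.005, 1.0, -0.001], [0.005, -0.001, -1.0]]
ft_force: [0.8, -0.5, -7.3]
opening: 0.03
grasp_force: 71.1
t: 38.2
tool_pos: [0.5506, 0.3054, 0.1884]
orientation: [[-1.0, -0.004, 0.0], [-0.004, 1.0, -0.0], [-0.0, -0.0, -1.0]]
ft_force: [-0.6, -0.0, -7.1]
opening: 0.0302
grasp_force: 71.2
t 38.2 p [550.6 305.4 188.4] close 90.2 F [-0.6 -0.  -7.1] open 30.2 g 71.2
go [  0.9  -0.9 -60.4] 0.1
```

```bash
python3 -m pendant '0.5 -0.5 -10 0;0 0 -20 0;0 0 -15 0;0 0 -8 0;0 0 -3 0;0 0 0 0;0 0 -1 0;0 0 -1 0;0 0 0 0;0 0 0 0'; python3 s.py 551.5 304.5 128 90.3
```

```text
t: 39.2
tool_pos: [0.5511, 0.3059, 0.1307]
orientation: [[-1.0, -0.005, 0.001], [-0.005, 1.0, 0.0], [-0.001, 0.0, -1.0]]
ft_force: [0.1, 0.7, -7.8]
opening: 0.03
grasp_force: 71.2
t 39.2 p [551.1 305.9 130.7] close 90.3 F [ 0.1  0.7 -7.8] open 30.0 g 71.2
go [ 0.4 -1.4 -2.7] 0.0
```

```bash
python3 -m pendant '0 -1 -1 0;0 0 -1 0;0 0 -1 0;0 0 -0.5 0;0 0 0 0;0 0 0 0'; python3 s.py 551.5 304.5 128 90.3
```

```text
t: 39.8
tool_pos: [0.5512, 0.3048, 0.1282]
orientation: [[-1.0, -0.005, 0.001], [-0.005, 1.0, 0.0], [-0.001, 0.0, -1.0]]
ft_force: [-5.4, -2.5, 5.0]
opening: 0.0298
grasp_force: 72.4
t 39.8 p [551.2 304.8 128.2] close 90.3 F [-5.4 -2.5  5. ] open 29.8 g 72.4
go [ 0.3 -0.3 -0.2] 0.0
```

The weight has touched down. I'll release, retreat up and clear, then take a last look.

```bash
python3 -m pendant '0 0 0 0;0 0 0 0;0 0 0 0;0 0 0 0;0 0 0 0;0 0 0 0;0 0 0 0;0 0 0 0;0 0 10 0;0 0 30 0;0 0 40 0;0 0 30 0;-5 -20 0 0;-7 -40 0 0;-7 -40 0 0;-7 -40 0 0;-7 -40 0 0;-7 -40 0 0;0 -20 0 0;0 0 0 0' 1
python3 - <<'E'
from m import *
for n,a in(("top",(203,263,(120,150))),("scene",(610,390,(110,140)))):
    im,P=grab(n); print(fit(P,*a,.088,.1),fit(P,*a,.113,.127),fit(P,*a,.145,.165))
cv2.imwrite("pics/c.png",cv2.resize(im[150:320,200:460,::-1],None,fx=2.5,fy=2.5))
E
```

```text
t: 41.8
tool_pos: [0.5111, 0.0623, 0.2379]
orientation: [[-1.0, -0.001, 0.001], [-0.001, 1.0, -0.001], [-0.001, -0.001, -1.0]]
ft_force: [1.0, 0.2, 0.1]
opening: 0.0857
grasp_force: 0.0
[504.9 303.  106.9  57.4  -2.6  93.7 860. ] [551.8 303.5  63.3  62.3  50.  120.5 454. ] [551.5 304.1  31.4  31.1  19.8 155.5 200. ]
[ 605.4  304.    91.2   55.9    1.7   93.6 1102. ] [552.8 302.5  63.1  57.8  59.7 120.1 553. ] [550.3 303.9  31.8  30.8 -36.3 155.2 248. ]
```

View pics/c.png

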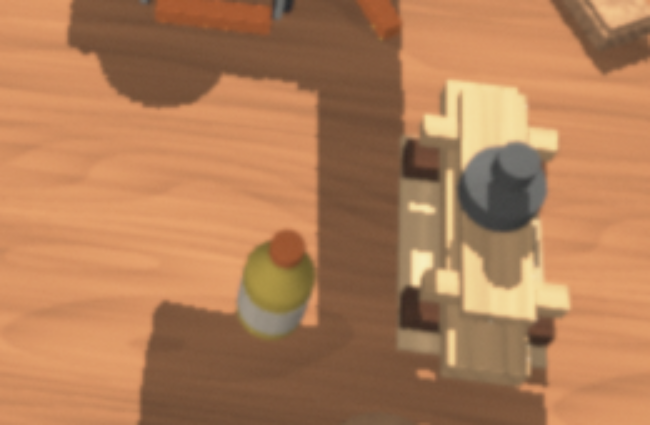

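The stack is complete: the weight stands upright at (551, 304), the middle of the top board, and the bottle is standing at (285,285) in the crop.

```bash
python3 -c "
from plant import arm
print(arm.finish_job())"
```

```text
the job is handed in; nothing more can be done
None
```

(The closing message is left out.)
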